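# Change over the fixings trays on a workshop bench

## Task

On the bench stands a low plywood chest with two sliding fixings trays. First push the red tray, which was left standing out, fully home; then hook a fingertip behind the green tray's lip and draw it smoothly out until it meets its stop, so that its fixings can be reached. Use only the fingertips, pinch and lift nothing, leave the red tray home, and leave the pencil block, mallet, tape measure and sanding block where they are.

Things in the scene. Friction and masses are not known exactly. Their poses are not given: they have to be found in the camera images.
- chest: Fixed plywood chest, 220 mm deep (x), 280 wide (y), 72 high. The origin is on the bench at the middle of its front edge; +x points into the chest, away from the opening. The two trays lie side by side under its roof, 66 mm left and right of the middle, either colour on either side; at home their lips stand 66 mm in front of the chest.
- green_lip: Green lip at the front of the green tray: upright plate 8 mm thick (x), 112 wide (y), 45 high. Origin: middle of its top edge, 55 mm above the bench. +x points level into the chest, z up; the tray slides out along -x.
- green_bay (a point): Point on the floor of the green tray's empty front bay, 30 mm behind (+x of) the lip's middle, 15 mm above the bench; moves with the tray. Bay: 102 mm wide between side walls 40 mm above the bench; from the lip's inner surface 62 mm free to the chest's front when home, more as it comes out. 84 mm behind the lip is a low divider (35 mm above the bench).
- green_face: Green front facing fixed to the outer side of the green lip, moving with it: plate 6 mm thick, 112 wide, 32 high. Origin: middle of its top edge, 44 mm above the bench, 7 mm in front (-x) of the lip's middle; its front surface is 3 mm further out. Axes as the lip's.
- green_tray (a joint): Travel of the green tray, m. Sliding friction is about 2 N plus slight damping; the tray stays where it is left. 0 is fully home (a stop), 0.12 m is fully out (a stop); grows as the tray comes out. At the start it is 0 to 0.02.
- red_lip: Red lip at the front of the red tray: upright plate 8 mm thick (x), 112 wide (y), 45 high. Origin: middle of its top edge, 55 mm above the bench. +x points level into the chest, z up; the tray slides out along -x.
- red_face: Red front facing fixed to the outer side of the red lip, moving with it: plate 6 mm thick, 112 wide, 32 high. Origin: middle of its top edge, 44 mm above the bench, 7 mm in front (-x) of the lip's middle; its front surface is 3 mm further out. Axes as the lip's.
- red_tray (a joint): Travel of the red tray, m. Sliding friction is about 2 N plus slight damping; the tray stays where it is left. 0 is fully home (a stop), 0.12 m is fully out (a stop); grows as the tray comes out. At the start it is 0.05 to 0.09.
- pencil_block: Loose wooden block 80 x 80 x 60 mm with pencils standing in it, 162 mm high in all, on the bench beyond the chest's left (+y) side. Origin under its centre. Bystander.
- mallet: Loose wooden mallet lying on the bench beyond the chest's right (-y) side: head 70 (x) x 110 (y) x 60 mm high, handle 26 mm thick, 180 mm long towards -x. Origin under the head's centre. Bystander.
- tape_measure: Loose yellow tape measure 65 x 60 x 34 mm lying on the chest's roof. Origin under its centre. Bystander.
- sanding_block: Loose cork sanding block 90 x 45 x 30 mm lying on the chest's roof. Origin under its centre. Bystander.

How it is judged:
By the outcome, as a careful person would: the job done as asked, in the order asked, and still so for the second after the job is handed in, with the robot touching nothing.
It also fails if it takes over 43 s, if anything falls off the work surface, if the arm or the gripper's body presses on something with over 40 N, if the wrist force passes 120 N, or if a joint passes its speed limit or range.

## Robot

A 6-joint arm with a two-finger parallel gripper is mounted at the origin on the work surface. World frame = base frame: x ahead of the robot, y to its left, z up, the work surface at z = 0. Lengths are in m, angles in rad, forces in N, time in s.
With the tool pointing down it reaches from about 0.35 to 0.975 m from the base axis. Payload 4.9 kg.
Tool frame: the origin (TCP) lies between the finger pads; the fingertips stand 22 mm ahead of it and the grasp point (between the pads) lies 3 mm ahead of it; z points along the fingers, y is the line along which they close (so a half turn about z gives the same grasp; the last joint's range is limited). The gripper opens to 85 mm and grips with 20 to 120 N. Pads are 22 mm wide; open, the fingers measure 114 mm over their backs; the gripper's body (76 mm by 85 mm) begins 54 mm behind the grasp point. The pads swing forward as they close: fully open they stand 13 mm farther back than shut.
Start: joints at [-1.272, 0.053, 1.613, -0, 1.476, -0.119], TCP at [0.254, -0.571, 0.253] pointing down, gripper open.
Joint ranges: [-3.01, 3.01], [-1.01, 2.22], [0.06, 2.58], [-1.02, 4.17], [0.09, 2.62], [-3.14, 3.14]. Speed limits (rad/s): [2.57, 2.57, 3.14, 3.14, 3.14, 3.14].

## Interface

Orientations are given as a unit quaternion [w, x, y, z].
In Python, from plant import state, grab_frame, get_calibration, job_done, recognise, regions_of gives the robot as it stands.
- The arm moves only by the tool apply_moves, never from a script. Its argument "targets" is a list of rows, each an object with "translation": the shift along the tool's x, y, z normalised to -1 to 1, where 1 is 100 mm, a list of three; "twist": the turn about the tool's z normalised to -1 to 1, where 1 is 0.1 rad; "hand": the opening, from 0 (shut) to 1 (fully open). A call has 1 to 8 rows; each row shifts and turns the commanded pose from where the row before left it, along the tool's axes as they then stand; what a row does not reach is not made up. A row lasts 1/10 s, in which the tool goes at most 50 mm and 8.59 degrees, less where a joint would pass 70% of its speed; a pose out of reach is approached as far as the arm can. A call with a number of a shift or a turn outside -1 to 1 is refused whole. A call with a gripper value outside its range is refused whole. The fingers move at their own pace and stop on an object; the grip force is fixed at half the most. Time passes only in rows, so rows that do not move let the fingers close. It gives the time, the measured TCP pose, the force, the opening and the grip force at its end, in the units of the state.
- state(): the state, without advancing time (a new reading comes with each control period).
- grab_frame(name): name is "scene" or "side" or "wrist"; returns the picture (480x640x3 uint8, red, green, blue); there is no depth.
- get_calibration(name): a dict with "camera_matrix" (3x3 intrinsics, pixels), "D" ([k1, k2, p1, p2, k3] as OpenCV has them; the pictures are not rectified), "pose" (4x4, takes a point from camera to world coordinates). Camera axes: x right, y up, looking along -z (the intrinsics and any distortion apply to the point x, -y, -z); pixel columns grow to the right and rows downward; lengths in m; the calibration is good to about 2 mm. A picture is of the moment at which its call begins: read the wrist's pose just before it. get_calibration takes no time and is no camera call; for the wrist camera it gives the pose at the moment of the call.
- job_done(): hands the job in; it is judged then, once.
Trained networks look in the newest picture that a camera, given by its name, has taken for a name from the list of things; names that differ only in an ending like _2 or _b are one class to them, and where a whole thing is asked for, a point or a joint stands for the part that bears it (a point fixed in the world has none). Each returns a list of dicts, best first, with "score" (0 to 1); they miss things now and then, are a little off and sometimes report something else, mostly with a low value. They report only what shows in the picture. A call takes as long as a camera call.
- recognise(camera, query): "point" ([x, y, z] in m, in world coordinates, good to about 4 mm: the middle of the surface that is visible of it).
- regions_of(camera, query): "pixels" (480x640 bool, what is visible of it).
The state is a dict: "time": time; "joint_pos": joint angles; "joint_vel": joint speeds; "joint_efforts": joint torques, N m; "tool_pos": TCP position; "tool_rot": TCP orientation; "contact_force": force on the tool from outside, world axes, zero at the start; "ft_torque": the same for the moment, N m; "gripper_width": opening from 0.0 (shut) to 1.0 (fully open); "grasp_force": force on a finger pad.
Only numpy, scipy, OpenCV 4.12 (cv2) and the standard library are available. Lean on these libraries where they do the work, as an engineer would, in place of code of your own. Each camera call takes 0.05 s, during which the arm holds its last target. There are 200 camera calls.

## Working session

There is one attempt and no reset: what is moved stays moved. The work goes in short steps, Python scripts to look and compute and a tool call to move; the robot and the scene stay as the last step left them, time stands still between calls to the robot, and variables do not carry over. Pictures are saved under pics/ and viewed, at most 10 in all, crops included, and the job is handed in when it is done.

Besides the shell and the picture viewer there is one more tool, called after "Call:" in YAML: its name, and indented under it one key for each argument. apply_moves: Moves the arm, as the interface text tells. Its arguments: {"type":"object","properties":{"targets":{"type":"array"}},"required":["targets"]}

```bash
mkdir -p pics; python3 - <<'E'
from plant import *
import cv2,numpy as np
s=state();print(s['time'],s['tool_pos'],s['tool_rot'],s['contact_force'])
ims=[]
for c in ['scene','side']:
    im=grab_frame(c);ims.append(im)
    for q in ['chest','green_lip','green_face','green_bay','red_lip','red_face','pencil_block','mallet','tape_measure','sanding_block']:
        r=recognise(c,q)
        print(c,q,[(np.round(d['point'],3).tolist(),round(d['score'],2)) for d in r[:2]])
cv2.imwrite('pics/a.png',cv2.resize(np.vstack(ims),(600*640//960//1*1,600))[:,:,::-1])
cv2.imwrite('pics/s.png',ims[0][:,:,::-1])
E
```

```text
0.0 [ 0.25342466 -0.57068093  0.25205366] [-1.02566167e-03  9.78259115e-01  2.07383813e-01 -7.86457523e-05] [ 0.26017663 -0.22804236  0.41848278]
scene chest [([0.789, -0.01, 0.07], 0.59), ([0.755, 0.08, 0.104], 0.45)]
scene green_lip [([0.553, 0.129, 0.038], 0.75)]
scene green_face [([0.786, -0.012, 0.068], 0.31)]
scene green_bay [([0.552, 0.128, 0.038], 0.88)]
scene red_lip [([0.49, 0.005, 0.04], 0.6), ([0.644, 0.331, 0.06], 0.56)]
scene red_face []
scene pencil_block [([0.646, 0.329, 0.06], 0.88)]
scene mallet [([0.545, -0.231, 0.043], 0.79)]
scene tape_measure [([0.756, 0.081, 0.104], 0.92), ([0.79, -0.011, 0.073], 0.55)]
scene sanding_block [([0.702, -0.025, 0.099], 0.59)]
side chest [([0.706, 0.113, 0.075], 0.63)]
side green_lip [([0.554, 0.144, 0.055], 0.79)]
side green_face [([0.544, 0.138, 0.031], 0.58)]
side green_bay []
side red_lip [([0.488, 0.025, 0.057], 0.94)]
side red_face [([0.484, 0.014, 0.035], 0.94), ([0.486, 0.023, 0.056], 0.27)]
side pencil_block [([0.618, 0.346, 0.061], 0.63)]
side mallet [([0.498, -0.207, 0.04], 0.73)]
side tape_measure [([0.729, 0.101, 0.103], 0.56)]
side sanding_block [([0.686, -0.004, 0.1], 0.73)]
```

View pics/s.png

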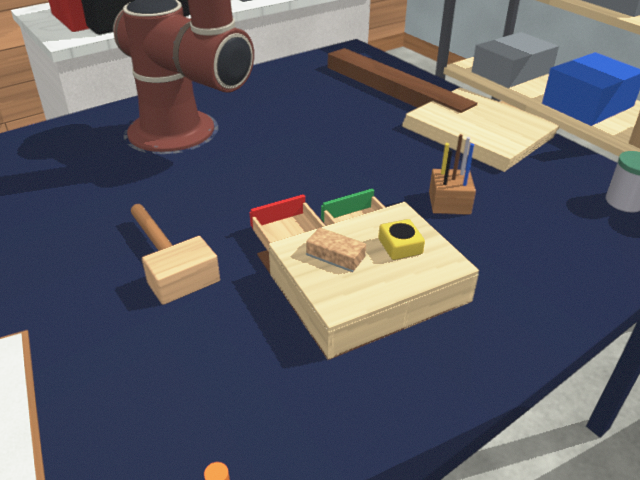

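The scene view shows the robot behind the chest front. The red lip is at about (278,210) and stands out; the green lip is at (348,203). The roof corners are near (271,241), (406,205), (477,270) and (329,333).

```bash
cat > h.py <<'E'
from plant import *
import cv2,numpy as np
def bp(c,px,z):
    k=get_calibration(c);P=np.array(k['pose'])
    u=cv2.undistortPoints(np.array(px,float).reshape(-1,1,2),np.array(k['camera_matrix']),np.array(k['D'])).reshape(-1,2)
    d=np.c_[u[:,0],-u[:,1],-np.ones(len(u))]@P[:3,:3].T
    o=P[:3,3];return o+d*((z-o[2])/d[:,2])[:,None]
E
python3 - <<'E'
from h import *
p=bp('scene',[(271,241),(406,205),(477,270),(329,333)],.072);print(p.round(3))
for i in range(4):
    d=p[(i+1)%4]-p[i];print(np.linalg.norm(d).round(3),np.degrees(np.arctan2(d[1],d[0])).round(1))
im=grab_frame('side');cv2.imwrite('pics/side.png',im[:,:,::-1])
for q in ['green_lip','red_lip']:
    r=regions_of('side',q)
    if r:
        m=r[0]['pixels'];ys,xs=np.nonzero(m);print(q,r[0]['score'],xs.min(),xs.max(),ys.min(),ys.max())
        t=np.array([(x,np.nonzero(m[:,x])[0].min()) for x in range(xs.min(),xs.max()+1,6)]);print(t.tolist());w=bp('side',t,.055);print(w[:,:2].round(3).tolist())
E
```

```text
[[ 0.6   -0.082  0.072]
 [ 0.656  0.181  0.072]
 [ 0.861  0.151  0.072]
 [ 0.828 -0.128  0.072]]
0.269 78.0
0.207 -8.4
0.281 -96.7
0.233 168.5
green_lip 0.59 323 374 289 353
[[323, 347], [329, 327], [335, 321], [341, 316], [347, 310], [353, 304], [359, 299], [365, 294], [371, 290]]
[[0.551, 0.206], [0.561, 0.174], [0.56, 0.16], [0.557, 0.148], [0.555, 0.134], [0.554, 0.119], [0.551, 0.106], [0.548, 0.092], [0.544, 0.08]]
red_lip 0.69 400 443 257 314
[[400, 309], [406, 290], [412, 284], [418, 277], [424, 272], [430, 266], [436, 260], [442, 257]]
[[0.492, 0.092], [0.5, 0.052], [0.497, 0.036], [0.496, 0.017], [0.492, 0.002], [0.489, -0.016], [0.486, -0.035], [0.48, -0.047]]
```

View pics/side.png

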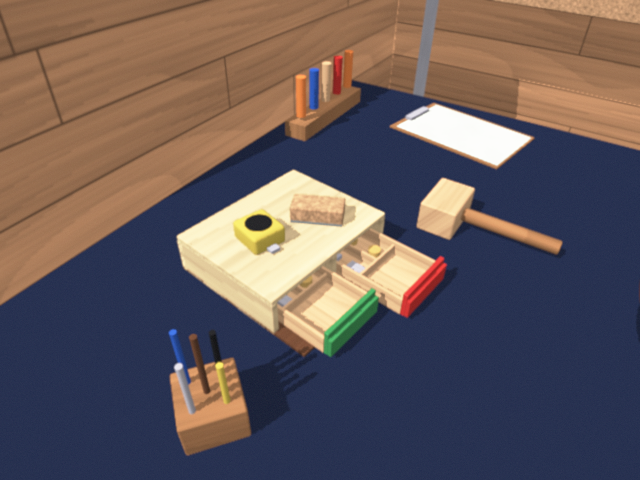

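The side view confirms green at (350,320), slightly out, red at (424,285), further out, and empty front bays. Chest yaw is about -10.5°. I'll approach the front of the red face with the fingers shut.

Call:
apply_moves:
  targets:
    - {"translation": [0.32,-0.36,0],"twist": 1,"hand": 0}
    - {"translation": [0.28,-0.39,0],"twist": 1,"hand": 0}
    - {"translation": [0.24,-0.42,0],"twist": 1,"hand": 0}
    - {"translation": [0.2,-0.44,0],"twist": 1,"hand": 0}
    - {"translation": [0.16,-0.46,0],"twist": 1,"hand": 0}
    - {"translation": [0.11,-0.47,0],"twist": 1,"hand": 0}
    - {"translation": [0.06,-0.48,0],"twist": 0,"hand": 0}
    - {"translation": [0.06,-0.48,0],"twist": 0,"hand": 0}

```text
time: 2.05
tool_pos: [0.3711, -0.2011, 0.2536]
tool_rot: [0.0, 0.996, -0.091, 0.001]
contact_force: [0.7, -0.6, -0.3]
gripper_width: -0.0
grasp_force: 0.0
```

```bash
cat >> h.py <<'E'
from scipy.spatial.transform import Rotation as R
def to(t):
    s=state();q=s['tool_rot'];M=R.from_quat([q[1],q[2],q[3],q[0]]).as_matrix()
    print('t',s['time'],'tcp',s['tool_pos'].round(4) if hasattr(s['tool_pos'],'round') else s['tool_pos'],'xaxis yaw',np.degrees(np.arctan2(M[1,0],M[0,0])).round(2),'zaxis',M[:,2].round(3),'F',np.round(s['contact_force'],1))
    print('to',t,'tool mm',(M.T@(np.array(t)-s['tool_pos'])*1000).round(1))
E
python3 -c "
from h import *
to([.446,.016,.253])"
```

```text
t 2.05 tcp [ 0.3711 -0.2011  0.2536] xaxis yaw -10.48 zaxis [ 0.001 -0.001 -1.   ] F [ 0.7 -0.6 -0.3]
to [0.446, 0.016, 0.253] tool mm [  34.2 -227.1    0.5]
```

Call:
apply_moves:
  targets:
    - {"translation": [0.06,-0.45,0],"twist": 0,"hand": 0}
    - {"translation": [0.06,-0.45,0],"twist": 0,"hand": 0}
    - {"translation": [0.06,-0.45,0.1],"twist": 0,"hand": 0}
    - {"translation": [0.06,-0.45,0.1],"twist": 0,"hand": 0}
    - {"translation": [0.06,-0.42,0.1],"twist": 0,"hand": 0}
    - {"translation": [0,0,0],"twist": 0,"hand": 0}

```text
time: 2.65
tool_pos: [0.4403, 0.0142, 0.2218]
tool_rot: [-0.001, 0.996, -0.088, -0.001]
contact_force: [0.2, -0.5, -0.2]
gripper_width: 0.002
grasp_force: 0.0
```

```bash
python3 - <<'E'
from h import *
to([.446,.016,.042])
im=grab_frame('wrist')
for q in ['green_lip','red_lip','red_face','green_face','green_bay']:
    r=recognise('wrist',q);print(q,[(np.round(d['point'],3).tolist(),round(d['score'],2)) for d in r[:2]])
    r=regions_of('wrist',q)
    if r and 'lip' in q:
        m=r[0]['pixels'];ys,xs=np.nonzero(m);rect=cv2.minAreaRect(np.c_[xs,ys].astype(np.float32))
        b=cv2.boxPoints(rect);print(b.round(0).tolist(),bp('wrist',b,.055)[:,:2].round(3).tolist())
cv2.imwrite('pics/w.png',im[:,:,::-1])
E
```

```text
t 2.65 tcp [0.4403 0.0142 0.2218] xaxis yaw -10.04 zaxis [-0.002  0.002 -1.   ] F [ 0.2 -0.5 -0.2]
to [0.446, 0.016, 0.042] tool mm [  5.7  -2.5 179.8]
green_lip [([0.548, 0.121, 0.05], 0.85), ([0.596, 0.122, 0.018], 0.64)]
[[89.0, 113.0], [233.0, 107.0], [233.0, 118.0], [89.0, 124.0]] [[0.566, 0.177], [0.547, 0.057], [0.539, 0.059], [0.558, 0.18]]
red_lip [([0.487, 0.005, 0.059], 0.83)]
[[250.0, 157.0], [383.0, 152.0], [383.0, 167.0], [250.0, 172.0]] [[0.506, 0.052], [0.489, -0.058], [0.477, -0.057], [0.494, 0.055]]
red_face [([0.476, 0.0, 0.044], 0.89), ([0.518, -0.207, 0.06], 0.41)]
green_face [([0.549, 0.123, 0.046], 0.63)]
green_bay [([0.597, 0.122, 0.014], 0.8)]
```

View pics/w.png

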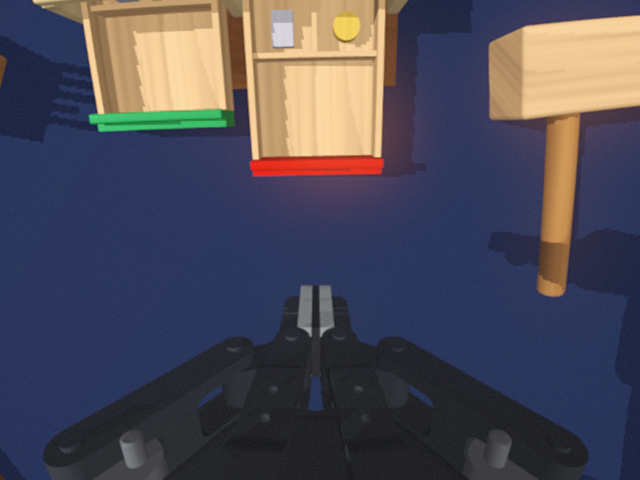

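The wrist view shows the red lip centred at (316,165) about 30 mm ahead of the fingers, slightly right. The green lip is at (162,118) with an empty bay behind it, and the mallet is well clear. I'll descend now.

Call:
apply_moves:
  targets:
    - {"translation": [0,0.03,0.4],"twist": 0,"hand": 0}
    - {"translation": [0,0.02,0.45],"twist": 0,"hand": 0}
    - {"translation": [0,0,0.45],"twist": 0,"hand": 0}
    - {"translation": [0,0,0.35],"twist": 0,"hand": 0}
    - {"translation": [0,0,0.13],"twist": 0,"hand": 0}
    - {"translation": [0.1,0,0],"twist": 0,"hand": 0}
    - {"translation": [0.1,0,0],"twist": 0,"hand": 0}
    - {"translation": [0,0,0],"twist": 0,"hand": 0}

```text
time: 4.0
tool_pos: [0.4633, 0.0007, 0.0485]
tool_rot: [0.0, 0.996, -0.091, 0.003]
contact_force: [0.0, -0.1, 0.5]
gripper_width: -0.001
grasp_force: 0.0
```

Call:
apply_moves:
  targets:
    - {"translation": [0.06,0,0],"twist": 0,"hand": 0}
    - {"translation": [0.08,0,0],"twist": 0,"hand": 0}
    - {"translation": [0.1,0,0],"twist": 0,"hand": 0}
    - {"translation": [0.1,0,0],"twist": 0,"hand": 0}
    - {"translation": [0.1,0,0],"twist": 0,"hand": 0}

```text
time: 4.5
tool_pos: [0.5034, -0.0065, 0.0453]
tool_rot: [-0.0, 0.996, -0.091, -0.0]
contact_force: [-2.1, 1.7, 0.2]
gripper_width: 0.005
grasp_force: 1.3
```

Call:
apply_moves:
  targets:
    - {"translation": [0.1,0,0],"twist": 0,"hand": 0}
    - {"translation": [0.08,0,0],"twist": 0,"hand": 0}
    - {"translation": [0.05,0,0],"twist": 0,"hand": 0}
    - {"translation": [0.04,0,0],"twist": 0,"hand": 0}

```text
time: 4.9
tool_pos: [0.5255, -0.0105, 0.0444]
tool_rot: [-0.001, 0.996, -0.091, -0.007]
contact_force: [-24.5, 5.4, 15.8]
gripper_width: -0.0
grasp_force: 12.3
```

Call:
apply_moves:
  targets:
    - {"translation": [0,0,0],"twist": 0,"hand": 0}
    - {"translation": [0,0,0],"twist": 0,"hand": 0}

```text
time: 5.1
tool_pos: [0.5254, -0.0105, 0.0443]
tool_rot: [-0.0, 0.996, -0.091, -0.006]
contact_force: [-15.7, 3.9, 10.2]
gripper_width: -0.004
grasp_force: 7.9
```

```bash
python3 - <<'E'
from h import *
to([.44,0,.2])
im=grab_frame('side')
for q in ['red_lip','green_lip']:
    r=recognise('side',q);print(q,[(np.round(d['point'],3).tolist(),round(d['score'],2)) for d in r[:2]])
cv2.imwrite('pics/side2.png',cv2.resize(im[150:390,200:520],(800,600))[:,:,::-1])
E
```

```text
t 5.1 tcp [ 0.5254 -0.0105  0.0443] xaxis yaw -10.41 zaxis [-0.011  0.002 -1.   ] F [-15.7   3.9  10.2]
to [0.44, 0, 0.2] tool mm [ -87.7    5.1 -154.7]
red_lip [([0.55, 0.037, 0.054], 0.65), ([0.708, 0.114, 0.074], 0.58)]
green_lip [([0.597, 0.122, 0.022], 0.75)]
```

View pics/side2.png

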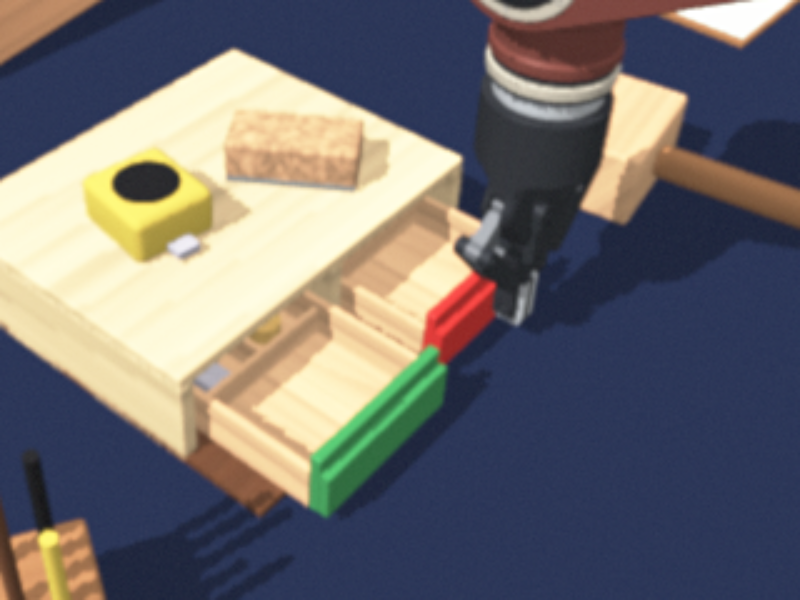

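The red tray looks home or nearly so, set back from the green lip. The upward force makes me want to confirm the stop, so I'll back off, rise a little and push once more.

Call:
apply_moves:
  targets:
    - {"translation": [-0.12,0,0],"twist": 0,"hand": 0}
    - {"translation": [0,0,-0.06],"twist": 0,"hand": 0}
    - {"translation": [0,0,0],"twist": 0,"hand": 0}
    - {"translation": [0.06,0,0],"twist": 0,"hand": 0}
    - {"translation": [0.06,0,0],"twist": 0,"hand": 0}
    - {"translation": [0,0,0],"twist": 0,"hand": 0}

```text
time: 5.85
tool_pos: [0.5255, -0.0105, 0.0504]
tool_rot: [-0.001, 0.996, -0.091, -0.007]
contact_force: [-17.5, 3.9, 13.7]
gripper_width: 0.005
grasp_force: 8.8
```

The stop is at the same x at both heights, with about 17 N against 2 N of friction, so red is home. I'll retreat, rise and shift towards green.

Call:
apply_moves:
  targets:
    - {"translation": [-0.3,0,0],"twist": 0,"hand": 0}
    - {"translation": [-0.3,0,0],"twist": 0,"hand": 0}
    - {"translation": [0,0,-0.45],"twist": 0,"hand": 0}
    - {"translation": [0,0,-0.45],"twist": 0,"hand": 0}
    - {"translation": [0,-0.4,-0.3],"twist": 0,"hand": 0}
    - {"translation": [0,-0.45,-0.1],"twist": 0,"hand": 0}
    - {"translation": [0,-0.4,0],"twist": 0,"hand": 0}
    - {"translation": [0,0,0],"twist": 0,"hand": 0}

```text
time: 6.65
tool_pos: [0.4945, 0.126, 0.1828]
tool_rot: [-0.001, 0.996, -0.089, 0.002]
contact_force: [0.1, -0.5, -0.9]
gripper_width: -0.005
grasp_force: 0.0
```

```bash
python3 - <<'E'
from h import *
to([.57,.13,.18])
im=grab_frame('wrist')
for q in ['green_lip','red_lip','green_bay']:
    r=recognise('wrist',q);print(q,[(np.round(d['point'],3).tolist(),round(d['score'],2)) for d in r[:2]])
    r=regions_of('wrist',q)
    if r and 'lip' in q:
        m=r[0]['pixels'];ys,xs=np.nonzero(m);b=cv2.boxPoints(cv2.minAreaRect(np.c_[xs,ys].astype(np.float32)))
        print(b.round(0).tolist(),bp('wrist',b,.055)[:,:2].round(3).tolist())
cv2.imwrite('pics/w2.png',im[:,:,::-1])
E
```

```text
t 6.65 tcp [0.4945 0.126  0.1828] xaxis yaw -10.17 zaxis [ 0.003  0.002 -1.   ] F [ 0.1 -0.5 -0.9]
to [0.57, 0.13, 0.18] tool mm [ 73.6 -17.3   3.1]
green_lip [([0.553, 0.128, 0.052], 0.64)]
[[221.0, 154.0], [374.0, 152.0], [374.0, 168.0], [221.0, 170.0]] [[0.566, 0.177], [0.548, 0.069], [0.536, 0.07], [0.555, 0.18]]
red_lip [([0.548, 0.003, 0.057], 0.96)]
[[391.0, 129.0], [555.0, 127.0], [555.0, 140.0], [391.0, 142.0]] [[0.561, 0.054], [0.543, -0.064], [0.533, -0.064], [0.552, 0.055]]
green_bay [([0.592, 0.121, 0.018], 0.83)]
```

View pics/w2.png

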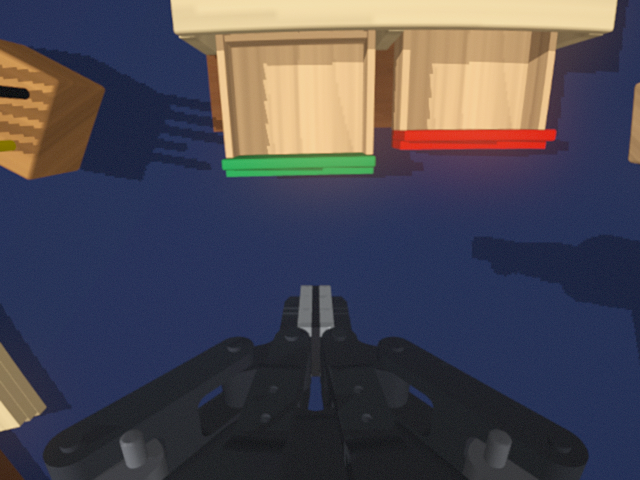

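The wrist view shows green at (298,160) with a clear bay behind it, and red home at (474,135). Green's travel is about 17 mm. I'll check the wrist camera's clearance over the roof before descending.

```bash
python3 - <<'E'
from h import *
to([.5816,.1187,.052])
print(np.array(get_calibration('wrist')['pose'])[:3,3])
E
```

```text
t 7.0 tcp [0.4928 0.1214 0.181 ] xaxis yaw -10.54 zaxis [-0. -0. -1.] F [-0.3 -0.6  0.1]
to [0.5816, 0.1187, 0.052] tool mm [ 87.8 -13.6 129. ]
[0.57207687 0.10571364 0.30197087]
```

Call:
apply_moves:
  targets:
    - {"translation": [0.4,-0.04,0],"twist": 0,"hand": 0}
    - {"translation": [0.45,-0.04,0],"twist": 0,"hand": 0}
    - {"translation": [0,0,0],"twist": 0,"hand": 0}

```text
time: 7.3
tool_pos: [0.5812, 0.113, 0.1797]
tool_rot: [0.0, 0.996, -0.092, -0.0]
contact_force: [-1.3, 0.2, 0.1]
gripper_width: 0.002
grasp_force: 0.0
```

Call:
apply_moves:
  targets:
    - {"translation": [0,-0.06,0.3],"twist": 0,"hand": 0}
    - {"translation": [0,0,0.35],"twist": 0,"hand": 0}
    - {"translation": [0,0,0.3],"twist": 0,"hand": 0}
    - {"translation": [0,0,0.25],"twist": 0,"hand": 0}
    - {"translation": [0,0,0.04],"twist": 0,"hand": 0}
    - {"translation": [0,0,0],"twist": 0,"hand": 0}

```text
time: 7.9
tool_pos: [0.5782, 0.1203, 0.0568]
tool_rot: [0.0, 0.996, -0.091, -0.001]
contact_force: [0.6, 0.2, 0.4]
gripper_width: -0.001
grasp_force: 0.0
```

```bash
python3 - <<'E'
from h import *
to([.4816,.1357,.052])
im=grab_frame('side');cv2.imwrite('pics/side3.png',cv2.resize(im[150:390,200:520],(800,600))[:,:,::-1])
E
```

```text
t 7.9 tcp [0.5782 0.1203 0.0568] xaxis yaw -10.49 zaxis [-0.002 -0.    -1.   ] F [0.6 0.2 0.4]
to [0.4816, 0.1357, 0.052] tool mm [-97.8   2.4   5. ]
```

View pics/side3.png

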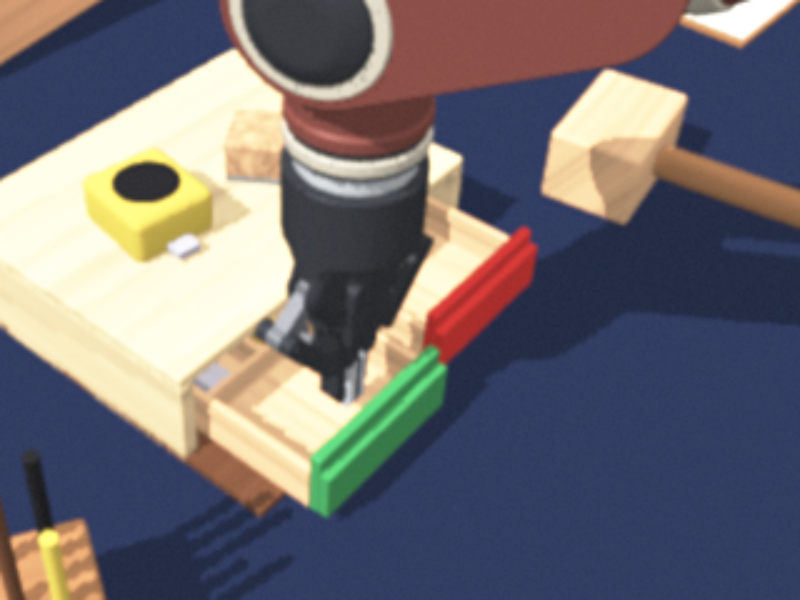

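The fingertips are inside the green bay, at about (345,395) in the crop, behind the lip. I'll draw gently.

Call:
apply_moves:
  targets:
    - {"translation": [-0.06,0,0.04],"twist": 0,"hand": 0}
    - {"translation": [-0.06,0,0],"twist": 0,"hand": 0}
    - {"translation": [-0.08,0,0],"twist": 0,"hand": 0}
    - {"translation": [-0.1,0,0],"twist": 0,"hand": 0}
    - {"translation": [-0.1,0,0],"twist": 0,"hand": 0}
    - {"translation": [-0.1,0,0],"twist": 0,"hand": 0}
    - {"translation": [-0.1,0,0],"twist": 0,"hand": 0}

```text
time: 8.65
tool_pos: [0.5194, 0.1319, 0.0537]
tool_rot: [-0.0, 0.996, -0.091, 0.0]
contact_force: [2.1, -2.0, 1.0]
gripper_width: 0.003
grasp_force: 1.3
```

Call:
apply_moves:
  targets:
    - {"translation": [-0.1,0,0],"twist": 0,"hand": 0}
    - {"translation": [-0.1,0,0],"twist": 0,"hand": 0}
    - {"translation": [-0.1,0,0],"twist": 0,"hand": 0}
    - {"translation": [-0.08,0,0],"twist": 0,"hand": 0}
    - {"translation": [-0.05,0,0],"twist": 0,"hand": 0}
    - {"translation": [-0.04,0,0],"twist": 0,"hand": 0}

```text
time: 9.25
tool_pos: [0.473, 0.1402, 0.053]
tool_rot: [0.0, 0.996, -0.091, -0.0]
contact_force: [3.3, -1.9, -0.8]
gripper_width: 0.002
grasp_force: 1.1
```

Call:
apply_moves:
  targets:
    - {"translation": [-0.05,0,0],"twist": 0,"hand": 0}
    - {"translation": [-0.04,0,0],"twist": 0,"hand": 0}
    - {"translation": [-0.04,0,0],"twist": 0,"hand": 0}

```text
time: 9.55
tool_pos: [0.4639, 0.1421, 0.0537]
tool_rot: [-0.0, 0.996, -0.091, 0.005]
contact_force: [21.2, -3.1, -14.8]
gripper_width: -0.002
grasp_force: 10.7
```

The stop is met at 21 N, with travel about 0.12 m. I'll come off the lip, rise and look.

Call:
apply_moves:
  targets:
    - {"translation": [0,0,0],"twist": 0,"hand": 0}
    - {"translation": [0.15,0,0],"twist": 0,"hand": 0}
    - {"translation": [0.1,0,0],"twist": 0,"hand": 0}
    - {"translation": [0,0,-0.3],"twist": 0,"hand": 0}
    - {"translation": [0,0,-0.4],"twist": 0,"hand": 0}
    - {"translation": [0,0,-0.45],"twist": 0,"hand": 0}
    - {"translation": [0,0,-0.3],"twist": 0,"hand": 0}
    - {"translation": [0,0,0],"twist": 0,"hand": 0}

```text
time: 10.35
tool_pos: [0.4883, 0.1387, 0.2042]
tool_rot: [-0.001, 0.996, -0.091, 0.004]
contact_force: [0.1, 0.5, 0.1]
gripper_width: -0.003
grasp_force: 0.0
```

```bash
python3 - <<'E'
from h import *
to([.48,.14,.2])
im=grab_frame('side')
for q in ['green_lip','red_lip','tape_measure','sanding_block','mallet','pencil_block']:
    r=recognise('side',q);print(q,[(np.round(d['point'],3).tolist(),round(d['score'],2)) for d in r[:1]])
cv2.imwrite('pics/side4.png',im[:,:,::-1])
E
```

```text
t 10.35 tcp [0.4883 0.1387 0.2042] xaxis yaw -10.44 zaxis [ 0.009  0.002 -1.   ] F [0.1 0.5 0.1]
to [0.48, 0.14, 0.2] tool mm [-8.4  0.3  4.2]
green_lip [([0.449, 0.157, 0.058], 0.58)]
red_lip [([0.55, 0.039, 0.054], 0.6)]
tape_measure [([0.732, 0.103, 0.104], 0.56)]
sanding_block [([0.687, -0.003, 0.099], 0.89)]
mallet [([0.496, -0.207, 0.039], 0.69)]
pencil_block []
```

View pics/side4.png

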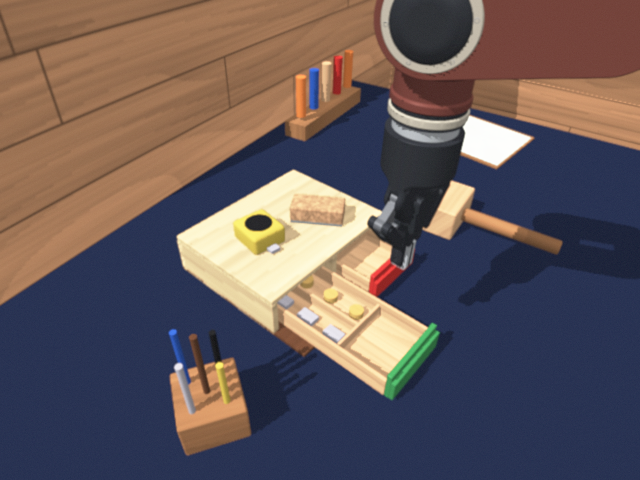

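The side view shows green fully out, with its lip at (412,360) and the fixings exposed. Red is home at (388,273), the bystanders haven't moved, and the arm is clear.

```bash
python3 -c "
from plant import *
print(job_done())"
```

```text
the job is handed in; nothing more can be done
None
```

I pushed the red tray home to its stop, then drew the green tray out to its stop (about 0.12 m); no bystander appears moved, the arm is clear, and the job was handed in at about 11 s.

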